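Turn the red tray to the bin and tip the buttons in

ROBOT

A 7-joint arm with a two-finger parallel gripper is mounted at the origin on the work surface. World frame = base frame: x ahead of the robot, y to its left, z up, the work surface at z = 0. Lengths are in mm, angles in degrees, forces in N, time in s.
With the tool pointing down it reaches from about 400 to 850 mm from the base axis. Payload 10.4 kg.
Tool frame: the origin (TCP) lies on the centre line of the jaws, within the pads' length; the fingertips stand tips_ahead ahead of it and the grasp point (between the pads) lies 8 mm behind it (tips_ahead is the distance from the TCP to the fingertips, in mm); z points along the fingers, y is the line along which they close (so a half turn about z gives the same grasp; the last joint's range is limited). The gripper opens to 85 mm and grips with 20 to 120 N. Pads are 22 mm wide; open, the fingers measure 114 mm over their backs; the gripper's body (76 mm by 85 mm) begins 54 mm behind the grasp point. The pads swing forward as they close: fully open they stand 13 mm farther back than shut.
Start: joints at [-74.118, 19.034, -3.707, 83.658, 1.238, 77.344, -5.071], TCP at [184.567, 597.147, 242.338] pointing down, gripper open.
Joint ranges: [-148.97, 148.97], [-28.65, 121.19], [-84.17, 76.75], [9.2, 138.47], [-72.65, 252.65], [3.7, 117.97], [-149.18, 149.18]. Speed limits (degrees/s): [127.2, 127.2, 159.86, 159.86, 180, 180, 180].

INTERFACE

Orientations are given as a 3x3 rotation matrix whose columns are the frame's x, y, z axes.
In Python, from bench import * gives the robot as it stands.
- The arm moves only by the tool servo_tool, never from a script. Its arguments are lists of equal length, an entry for each row: "linear": the shift along the world's x, y, z in cm, a list of three; "turn": the turn about the world's z in rad; "fingers": the opening, from 0 (shut) to 1 (fully open). In form: {"linear": [[x, y, z], ...], "turn": [turn, ...], "fingers": [fingers, ...]}. A call has 1 to 20 rows; each row shifts and turns the commanded pose from where the row before left it; what a row does not reach is not made up. A row lasts 1/12 s, in which the tool goes at most 41.7 mm and 7.16 degrees, less where a joint would pass 70% of its speed; a pose out of reach is approached as far as the arm can. A call is refused whole if a number of a shift passes 4.17 or a number of a turn 0.125, either way. A call with a gripper value outside its range is refused whole. The fingers move at their own pace and stop on an object; "newtons" is the grip in N (left out, the last holds). Time passes only in rows, so rows that do not move let the fingers close. It gives the time, the measured TCP pose, the force, the opening and the grip force at its end, in the units of the state.
- state(): the state, without advancing time (a new reading comes with each control period).
- get_image(name): name is "side" or "top"; returns a dict with "img" (420x560x3 uint8, red, green, blue), "fx", "fy", "cx", "cy" (pixels), "extrinsics" (4x4, takes a point from camera to world coordinates). Camera axes: x right, y down, z forward; pixel columns grow to the right and rows downward; lengths in mm; the calibration is good to about 2 mm. A picture is of the moment at which its call begins. There is no depth.
- sign_off(): hands the job in; it is judged then, once.
The state is a dict: "clock": time; "joint_positions": joint angles; "qvel": joint speeds; "tau": joint torques, N m; "tcp_pos": TCP position; "tcp_rot": TCP orientation; "wrist_force": force on the tool from outside, world axes, zero at the start; "ft_torque": the same for the moment, N m; "grip_width": opening from 0.0 (shut) to 1.0 (fully open); "finger_force": force on a finger pad.
Only numpy, scipy, OpenCV 4.12 (cv2) and the standard library are available. Lean on these libraries where they do the work, as an engineer would, in place of code of your own. Each camera call takes 0.05 s, during which the arm holds its last target. There are 200 camera calls.

TASK

Push the posts on the rim of the sorting turntable to turn it until the red tray stands squarely in front of the tin bin, centred under its mouth; only then push the bin's brass bar towards the turntable so that the bin tips and both gilt buttons slide into the red tray. Do it all by pushing with the fingertips: do not touch the buttons or pick anything up, leave the other things on the bench undisturbed, and finish with the red tray still in front of the bin and both buttons lying in it.

Things in the scene. Friction and masses are not known exactly. Their poses are not given: they have to be found in the camera images.
- stand: Fixed sorting stand: dark round wooden base, 300 mm across, 12 mm thick, carrying the turntable; a tongue on its +y side carries the tin bin between two steel posts. Origin: on the bench top, on the turntable's vertical axis. z up, +y from that axis towards the bin. Place and yaw vary from run to run (its +y is within 0.3 rad of world +y).
- turntable (a joint): Turntable angle about the vertical axis through the stand's origin, rad, counter-clockwise from above, many turns free. At 0 or any whole turn the red tray is squarely in front of the bin, on the stand's +y axis. Light friction (about 1 N at the rim); it stays where left. Wooden disc 280 mm across, top 32 mm above the bench. It turns freely under the level bin.
- red_tray (a point): Centre of the red tray's inner floor, 35 mm above the bench, 85 mm from the axis; turns with the table, +y outward, z up. Inside 74 x 74 mm, 17 mm deep. Four such square trays (80 mm outside, wall tops 52 mm above the bench) stand on the disc 90 degrees apart: this one red, three light wood with grey lining.
- rim_post (a point): Top centre of one of four alike upright metal posts on the turntable's rim, for pushing: 12 mm thick, tops 90 mm above the bench, 128 mm from the axis, 90 degrees apart, midway between the trays. This one is 45 degrees counter-clockwise (from above) of the red tray. 40 mm of free disc on either side of each post; above the tray walls a fingertip passes freely from post to post.
- bin (a joint): Tipping angle of the tin bin, rad: 0 level (start), growing as it tips forward towards the turntable; stop at 1.15, where all slides out. Friction holds it where left (1 to 2 N at the bar); far forward it may drop on to its stop. Pivot axis level, along the stand's x, 155 mm from the turntable's axis along the stand's +y, 115 mm above the bench.
- bin_mouth (a point): Middle of the bin's open front edge, which faces the turntable: when level 90 mm from the turntable's axis and 145 mm above the bench; fully tipped about 100 mm from the axis and 68 mm above the bench, over the outer part of the tray there. Bin 60 mm wide, 100 mm long, walls 30 mm high; its back wall stays below 190 mm above the bench.
- bin_bar (a point): Middle of the bin's brass handle bar (68 mm along the stand's x, 10 mm thick), fixed to the bin 123 mm from its pivot axis. Level bin: it leans back, 55 mm beyond the pivot axis, 225 mm above the bench. Tipped: 78 mm from the pivot axis on the turntable's side, 210 mm high; 238 mm at most in between. Push it from behind towards the turntable; the space behind it is free.
- button_a: Gilt brass button, round, domed, 22 mm across, 7.5 mm high; lies in the bin. Origin: centre of its underside.
- button_b: The second gilt brass button, the same as the first.
- penlight: Chrome penlight lying on the bench, 125 mm long, 16 mm thick. Origin: centre of its underside.
- coin_tube: Upright blue coin tube with white cap, 38 mm wide, 72 mm high. Origin: centre of its underside.
- coin_capsule: Flat round black coin holder with a silver coin, 48 mm wide, 9 mm high. Origin: centre of its underside.
- loupe: Black eye loupe with steel fold-out handle, 63 by 32 mm, 22 mm high. Origin: centre of its underside.
- bench_block: Square steel bench block 70 x 70 x 25 mm. Origin: centre of its underside.
- display_frame: Upright brass display frame with a glass window and a coin, 100 mm wide, 50 mm deep at the foot, 88 mm high. Origin: centre of its underside.

How it is judged (in metres and radians):
On the way, in this order (a step that is already met when the one before it is completed fails the run):
1. the red tray stands in front of the bin (its centre within 14 mm of the stand's +y axis), at rest, while the bin is still level (x of red_tray in the frame of stand between -0.014 and 0.014 m and y of red_tray in the frame of stand above 0.05 m and velocity of joint turntable between -0.1 and 0.1 rad/s and value of joint bin below 0.15 rad), for 0.2 s.
2. the bin has been tipped and both buttons are in the red tray (x of button_a in the frame of red_tray between -0.04 and 0.04 m and y of button_a in the frame of red_tray between -0.04 and 0.04 m and z of button_a in the frame of red_tray between -0.01 and 0.025 m and x of button_b in the frame of red_tray between -0.04 and 0.04 m and y of button_b in the frame of red_tray between -0.04 and 0.04 m and z of button_b in the frame of red_tray between -0.01 and 0.025 m and value of joint bin above 0.6 rad), for 0.2 s.
At the end, for the whole second after the job is handed in: The red tray's centre is within 14 mm of the stand's +y axis, on the bin's side, the turntable is still, and both buttons lie at rest within the red tray's walls. The bin may stay tipped (x of red_tray in the frame of stand between -0.014 and 0.014 m and y of red_tray in the frame of stand above 0.05 m and x of button_a in the frame of red_tray between -0.04 and 0.04 m and y of button_a in the frame of red_tray between -0.04 and 0.04 m and z of button_a in the frame of red_tray between -0.01 and 0.025 m and x of button_b in the frame of red_tray between -0.04 and 0.04 m and y of button_b in the frame of red_tray between -0.04 and 0.04 m and z of button_b in the frame of red_tray between -0.01 and 0.025 m and linear speed of each of button_a, button_b below 0.03 m/s and velocity of joint turntable between -0.05 and 0.05 rad/s); the robot touches nothing.
It fails at once if a finger or the arm touches a button (contact force between any of the fingers, the arm and button_a above 0.3 N or contact force between any of the fingers, the arm and button_b above 0.3 N).
It fails at once if another thing on the bench is moved by more than 15 mm or lifted (distance of any of penlight, coin_tube, coin_capsule, loupe, bench_block, display_frame from where it was at the start of the episode above 0.015 m).
It also fails if it takes over 58 s, if anything falls off the work surface, if the arm or the gripper's body presses on something with over 40 N, if the wrist force passes 120 N, or if a joint passes its speed limit or range.

## Working session

There is one attempt and no reset: what is moved stays moved. The work goes in short steps, Python scripts to look and compute and a tool call to move; the robot and the scene stay as the last step left them, time stands still between calls to the robot, and variables do not carry over. Pictures are saved under pics/ and viewed, at most 10 in all, crops included, and the job is handed in when it is done.

Besides the shell and the picture viewer there is one more tool, called after "Call:" as a command line: name --pt "numbers of a row" for each row, then --argument value for the rest. servo_tool: Moves the arm, as the interface text tells. Its arguments: {"type":"object","properties":{"linear":{"type":"array"},"turn":{"type":"array"},"fingers":{"type":"array"},"newtons":{"type":"number"}},"required":["linear","turn","fingers"]}

```bash
mkdir -p pics; ls
python3 - <<'E'
from bench import *
import cv2,numpy as np
s=state();print({k:np.round(v,3).tolist() for k,v in s.items()})
for n in("top","side"):
    d=get_image(n);cv2.imwrite(f"pics/{n}0.png",d["img"][:,:,::-1]);print(n,d["fx"],d["fy"],d["cx"],d["cy"],np.round(d["extrinsics"],3).tolist())
E
```

```text
pics
{'clock': 0.0, 'joint_positions': [-74.118, 19.071, -3.708, 83.707, 1.239, 77.343, -5.068], 'qvel': [-0.033, -0.108, 0.113, 0.101, 0.029, -0.014, -0.006], 'tau': [0.0, -62.547, 0.049, -39.16, 0.016, 0.01, 0.0], 'tcp_pos': [184.468, 596.769, 241.514], 'tcp_rot': [[-0.955, 0.295, -0.0], [0.295, 0.955, -0.001], [-0.0, -0.001, -1.0]], 'wrist_force': [0.178, 0.702, 0.23], 'ft_torque': [-0.01, 0.042, 0.025], 'finger_force': 0.0, 'grip_width': 1.001}
top 504.7212603052049 504.7212603052049 283.2279561227977 211.54641560936807 [[-0.027, -0.979, 0.2, 283.927], [-1.0, 0.027, 0.001, -11.965], [-0.006, -0.2, -0.98, 1474.199], [0.0, 0.0, 0.0, 1.0]]
side 510.78836669062855 510.78836669062855 285.9653194959463 199.1933813288791 [[0.901, -0.24, 0.362, 129.179], [-0.435, -0.503, 0.747, -953.99], [0.002, -0.83, -0.557, 858.68], [0.0, 0.0, 0.0, 1.0]]
```

View pics/top0.png

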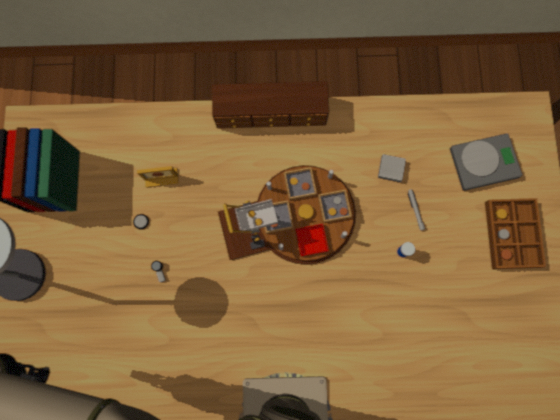

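View pics/side0.png

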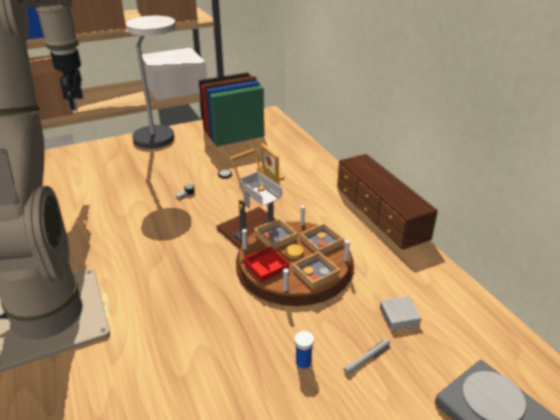

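The top view shows the turntable centred near px (306,212), the bin to its left with its bar near (229,218), the red tray at about (312,240), and posts near (270,184), (331,173), (345,234) and (281,246). The side view shows the bar near (245,155) and the red tray near (266,263). I'll look closer.

Run:
```python
import cv2,numpy as np
a=cv2.imread("pics/top0.png")[150:275,210:370];b=cv2.imread("pics/side0.png")[140:310,210:370]
a=cv2.resize(a,None,fx=5,fy=4.72,interpolation=cv2.INTER_CUBIC) if 0 else cv2.resize(a,None,fx=4.8,fy=4.8,interpolation=cv2.INTER_CUBIC)
cv2.imwrite("pics/topc.png",a)
cv2.imwrite("pics/sidec.png",cv2.resize(b,None,fx=3.5,fy=3.5,interpolation=cv2.INTER_CUBIC))
```

```text
(no output)
```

View pics/topc.png

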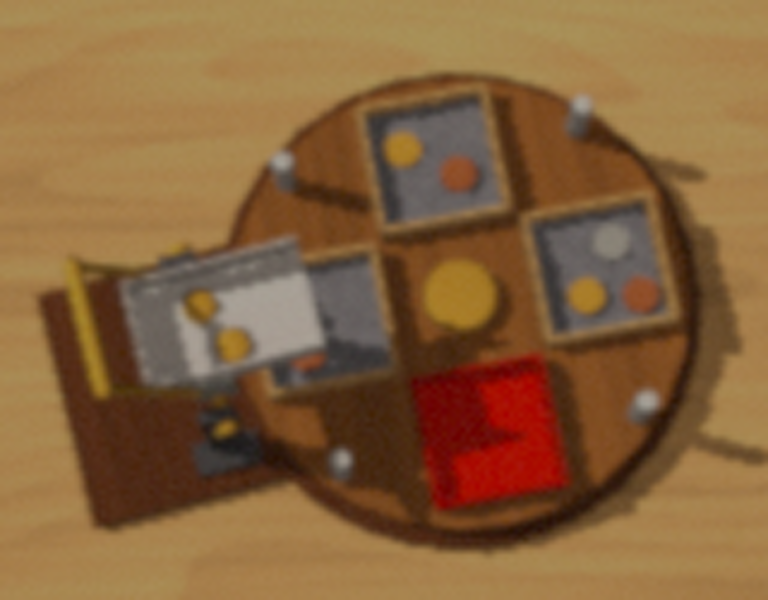

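View pics/sidec.png

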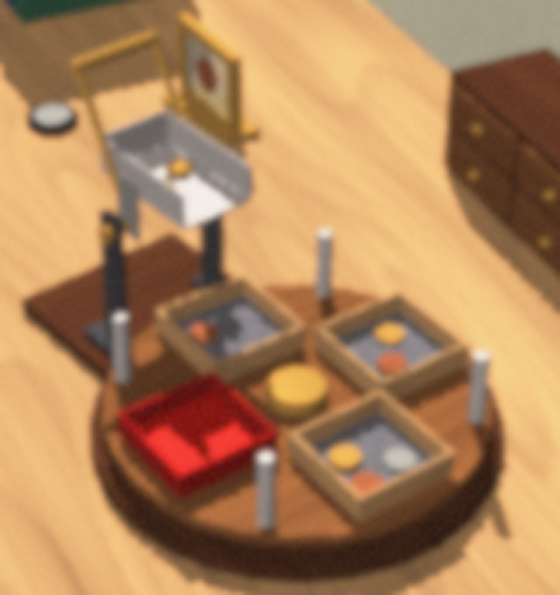

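Posts show in both crops: top (283,161), (581,104), (648,399), (341,458), and side (325,236), (481,356), (265,457), (122,318). Bar ends are at top (73,262), (101,395) and side (76,65), (155,36). The buttons lie in the level bin. Next I triangulate.

```bash
cat > h.py <<'E'
from bench import *
import numpy as np, cv2
np.set_printoptions(precision=1,suppress=True)
def ray(d,p):
    E=np.array(d["extrinsics"]);v=E[:3,:3]@[(p[0]-d["cx"])/d["fx"],(p[1]-d["cy"])/d["fy"],1]
    return E[:3,3],v/np.linalg.norm(v)
def plane(d,p,z):
    o,v=ray(d,p);return o+v*(z-o[2])/v[2]
def tri(*r):
    A=sum(np.eye(3)-np.outer(v,v) for o,v in r);b=sum((np.eye(3)-np.outer(v,v))@o for o,v in r)
    x=np.linalg.solve(A,b);return x,max(np.linalg.norm(np.cross(x-o,v)) for o,v in r)
def T(u):return (210+(u[0]+.5)/4.8-.5,150+(u[1]+.5)/4.8-.5)
def S(u):return (210+(u[0]+.5)/3.5-.5,140+(u[1]+.5)/3.5-.5)
E
python3 - <<'E'
from h import *
t=get_image("top");s=get_image("side")
t2=[(283,161),(581,104),(648,399),(341,458)];s2=[(325,236),(481,356),(265,457),(122,318)]
P=[]
for a,b in zip(t2,s2):
    x,e=tri(ray(t,T(a)),ray(s,S(b)));P.append(x);print("post",x,e,plane(t,T(a),90)[:2])
B=[]
for a,b in zip([(73,262),(101,395)],[(155,36),(76,65)]):
    x,e=tri(ray(t,T(a)),ray(s,S(b)));B.append(x);print("bar",x,e,plane(t,T(a),225))
Q=np.array([plane(t,T(a),90)[:2] for a in t2]);c=Q.mean(0);c3=np.mean(P,0)
bm=np.mean(B,0);print("c",c,c3,"radii",np.linalg.norm(Q-c,axis=1),"bar mid",bm,bm[:2]-c)
# red mask
h=cv2.cvtColor(t["img"],cv2.COLOR_RGB2HSV);m=cv2.inRange(h,(0,230,90),(4,255,255))|cv2.inRange(h,(176,230,90),(180,255,255))
n,l,st,ce=cv2.connectedComponentsWithStats(m);i=1+np.argmax(st[1:,4]);r=plane(t,ce[i],45)[:2];print("red",st[i],r)
ang=lambda v:np.degrees(np.arctan2(v[1],v[0]))
print("posts ang",[ang(q-c) for q in Q],"red",ang(r-c),"bin",ang(bm[:2]-c),"bar normal",ang(B[0][:2]-B[1][:2])+90)
E
```

```text
post [652.   27.9  87.5] 1.648595033995153 [649.7  28.3]
post [ 681.2 -149.5   89.3] 1.501649021327088 [ 679.6 -148.9]
post [ 502.5 -179.7   90.6] 0.8352923330533722 [ 501.8 -179.5]
post [474.5  -1.8  88.6] 2.000022199183173 [472.4  -1.3]
bar [563.2 135.9 226.8] 1.4589094605461448 [562.1 136.5 225. ]
bar [493.5 121.2 226.2] 3.1704754718584147 [490.6 122.1 225. ]
c [575.9 -75.4] [577.6 -75.8  89. ] radii [127.3 127.1 127.8 127.2] bar mid [528.3 128.5 226.5] [-47.5 203.9]
red [297 224  31  32 701] [490.  -90.3]
posts ang [np.float64(54.54081823497844), np.float64(-35.34352236704547), np.float64(-125.41341107059752), np.float64(144.42577300599677)] red -170.12948674071924 bin 103.12643545999545 bar normal 101.8875412067378
```

Checks pass: post height is about 89 (90 expected), radius 127 (128 expected), bar height 226 (225 expected). The axis is near (577,-75.5) and the bin lies at about 102.8°. The red tray is at about -170.4°, so the table must turn -86.8°. I'll straddle the post at -35.4°, on the far side from the bin, and sweep it to about -122°.

Call:
servo_tool --pt "1.7 -2.5 1.6" --pt "1.7 -2.5 1.6" --pt "1.7 -2.5 1.6" --pt "1.7 -2.5 1.6" --pt "1.7 -2.5 1.6" --pt "1.7 -2.5 0" --pt "1.7 -2.5 0" --pt "1.7 -2.5 0" --pt "1.7 -2.5 0" --pt "1.7 -2.5 0" --pt "1.7 -2.5 0" --pt "1.7 -2.5 0" --pt "1.7 -2.5 0" --pt "1.7 -2.5 0" --pt "1.7 -2.5 0" --pt "1.7 -2.5 0" --pt "1.7 -2.5 0" --pt "1.7 -2.5 0" --pt "1.7 -2.5 0" --pt "1.7 -2.5 0" --turn '[-0.016, -0.016, -0.016, -0.016, -0.016, -0.016, -0.016, -0.016, -0.016, -0.016, -0.016, -0.016, -0.016, -0.016, -0.016, -0.016, -0.016, -0.016, -0.016, -0.016]' --fingers '[0.4, 0.4, 0.4, 0.4, 0.4, 0.4, 0.4, 0.4, 0.4, 0.4, 0.4, 0.4, 0.4, 0.4, 0.4, 0.4, 0.4, 0.4, 0.4, 0.4]'

```text
clock: 1.87
tcp_pos: [525.1, 95.8, 322.4]
tcp_rot: [[-0.814, 0.581, 0.0], [0.581, 0.814, 0.0], [0.0, 0.0, -1.0]]
wrist_force: [-0.4, -0.6, 0.1]
grip_width: 0.399
finger_force: 0.0
```

Call:
servo_tool --pt "1.55 -2.45 0" --pt "1.55 -2.45 0" --pt "1.55 -2.45 0" --pt "1.55 -2.45 0" --pt "1.55 -2.45 0" --pt "1.55 -2.45 0" --pt "1.55 -2.45 0" --pt "1.55 -2.45 0" --pt "1.55 -2.45 0" --pt "1.55 -2.45 0" --pt "0 0 -2.5" --pt "0 0 -2.5" --pt "0 0 -2.5" --pt "0 0 -2.5" --pt "0 0 -2.5" --pt "0 0 -2.5" --pt "0 0 -2" --pt "0 0 0" --pt "0 0 0" --turn '[0, 0, 0, 0, 0, 0, 0, 0, 0, 0, 0, 0, 0, 0, 0, 0, 0, 0, 0]' --fingers '[0.4, 0.4, 0.4, 0.4, 0.4, 0.4, 0.4, 0.4, 0.4, 0.4, 0.4, 0.4, 0.4, 0.4, 0.4, 0.4, 0.4, 0.4, 0.4]'

```text
clock: 3.45
tcp_pos: [679.1, -147.6, 151.7]
tcp_rot: [[-0.814, 0.581, -0.002], [0.581, 0.814, 0.0], [0.002, -0.001, -1.0]]
wrist_force: [-0.1, 0.6, 0.0]
grip_width: 0.4
finger_force: 0.0
```

Run:
```python
from h import *
s=get_image("side");i=s["img"][140:310,250:450,::-1]
def px(P):
    E=np.array(s["extrinsics"]);c=np.linalg.inv(E)@np.r_[P,1];return np.array([s["fx"]*c[0]/c[2]+s["cx"],s["fy"]*c[1]/c[2]+s["cy"]])
p=state()["tcp_pos"];print(p,[px(np.array(p)-[0,0,k]) for k in(0,10,20,30)])
cv2.imwrite("pics/side1.png",cv2.resize(i,None,fx=3.5,fy=3.5,interpolation=cv2.INTER_CUBIC))
```

```text
[ 679.9 -148.   153.3] [array([347.5, 219.9]), array([347.2, 223.3]), array([346.9, 226.7]), array([346.6, 230.1])]
```

View pics/side1.png

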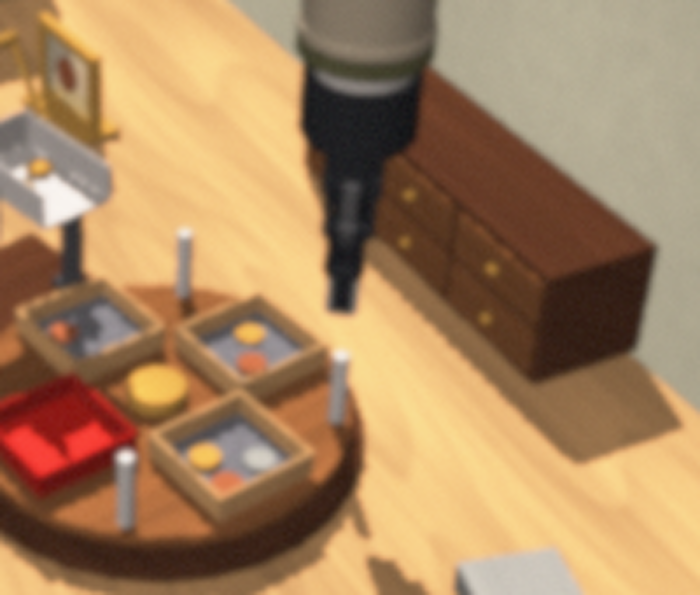

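Fingertips stand roughly 12 mm ahead of the TCP, right over the post, with the gap along the tangent. Next I work out the sweep rows.

Run:
```python
import numpy as np
a=np.radians(-35.4-2*np.arange(48));p=12.75*np.c_[np.cos(a),np.sin(a)];d=np.diff(p,axis=0)
cum=np.round(p-p[0],2);print(np.round(np.diff(cum,axis=0),2).tolist())
```

```text
[[-0.26, -0.36], [-0.28, -0.35], [-0.29, -0.34], [-0.3, -0.32], [-0.31, -0.32], [-0.32, -0.31], [-0.34, -0.29], [-0.34, -0.29], [-0.35, -0.27], [-0.36, -0.26], [-0.37, -0.25], [-0.38, -0.23], [-0.39, -0.22], [-0.39, -0.2], [-0.41, -0.2], [-0.4, -0.18], [-0.42, -0.16], [-0.42, -0.15], [-0.42, -0.13], [-0.43, -0.12], [-0.43, -0.11], [-0.44, -0.09], [-0.44, -0.07], [-0.44, -0.06], [-0.44, -0.04], [-0.44, -0.03], [-0.45, -0.01], [-0.44, 0.0], [-0.45, 0.02], [-0.44, 0.03], [-0.45, 0.05], [-0.44, 0.07], [-0.43, 0.08], [-0.44, 0.09], [-0.43, 0.11], [-0.43, 0.13], [-0.42, 0.14], [-0.42, 0.15], [-0.41, 0.17], [-0.4, 0.19], [-0.4, 0.2], [-0.39, 0.21], [-0.39, 0.22], [-0.37, 0.24], [-0.37, 0.25], [-0.36, 0.27], [-0.35, 0.27]]
```

Call:
servo_tool --pt "0 -0.1 -2" --pt "0 0 -2" --pt "0 0 -2" --pt "0 0 -1.8" --pt "0 0 0" --pt "0 0 0" --turn '[0, 0, 0, 0, 0, 0]' --fingers '[0.4, 0.4, 0.4, 0.4, 0.4, 0.4]'

```text
clock: 4.0
tcp_pos: [680.1, -149.0, 75.6]
tcp_rot: [[-0.814, 0.581, 0.001], [0.581, 0.814, -0.0], [-0.001, 0.0, -1.0]]
wrist_force: [-0.6, 0.3, 1.2]
grip_width: 0.4
finger_force: 0.0
```

Call:
servo_tool --pt "-0.26 -0.36 0" --pt "-0.28 -0.35 0" --pt "-0.29 -0.34 0" --pt "-0.3 -0.32 0" --pt "-0.31 -0.32 0" --pt "-0.32 -0.31 0" --pt "-0.34 -0.29 0" --pt "-0.34 -0.29 0" --pt "-0.35 -0.27 0" --pt "-0.36 -0.26 0" --pt "-0.37 -0.25 0" --pt "-0.38 -0.23 0" --pt "-0.39 -0.22 0" --pt "-0.39 -0.2 0" --pt "-0.41 -0.2 0" --pt "-0.4 -0.18 0" --pt "-0.42 -0.16 0" --pt "-0.42 -0.15 0" --pt "-0.42 -0.13 0" --pt "-0.43 -0.12 0" --turn '[-0.035, -0.035, -0.035, -0.035, -0.035, -0.035, -0.035, -0.035, -0.035, -0.035, -0.035, -0.035, -0.035, -0.035, -0.035, -0.035, -0.035, -0.035, -0.035, -0.035]' --fingers '[0.4, 0.4, 0.4, 0.4, 0.4, 0.4, 0.4, 0.4, 0.4, 0.4, 0.4, 0.4, 0.4, 0.4, 0.4, 0.4, 0.4, 0.4, 0.4, 0.4]'

```text
clock: 5.67
tcp_pos: [609.4, -198.4, 77.3]
tcp_rot: [[-0.247, 0.969, 0.004], [0.969, 0.247, 0.0], [-0.001, 0.004, -1.0]]
wrist_force: [1.2, 1.2, 0.5]
grip_width: 0.401
finger_force: 0.5
```

Call:
servo_tool --pt "-0.43 -0.11 0" --pt "-0.44 -0.09 0" --pt "-0.44 -0.07 0" --pt "-0.44 -0.06 0" --pt "-0.44 -0.04 0" --pt "-0.44 -0.03 0" --pt "-0.45 -0.01 0" --pt "-0.44 0.0 0" --pt "-0.45 0.02 0" --pt "-0.44 0.03 0" --pt "-0.45 0.05 0" --pt "-0.44 0.07 0" --pt "-0.43 0.08 0" --pt "-0.44 0.09 0" --pt "-0.43 0.11 0" --pt "-0.43 0.13 0" --pt "-0.42 0.14 0" --pt "-0.42 0.15 0" --pt "-0.41 0.17 0" --pt "-0.4 0.19 0" --turn '[-0.035, -0.035, -0.035, -0.035, -0.035, -0.035, -0.035, -0.035, -0.035, -0.035, -0.035, -0.035, -0.035, -0.035, -0.035, -0.035, -0.035, -0.035, -0.035, -0.035]' --fingers '[0.4, 0.4, 0.4, 0.4, 0.4, 0.4, 0.4, 0.4, 0.4, 0.4, 0.4, 0.4, 0.4, 0.4, 0.4, 0.4, 0.4, 0.4, 0.4, 0.4]'

```text
clock: 7.33
tcp_pos: [522.8, -190.5, 77.0]
tcp_rot: [[0.435, 0.9, 0.005], [0.9, -0.435, 0.0], [0.002, 0.004, -1.0]]
wrist_force: [1.3, -0.7, 1.4]
grip_width: 0.399
finger_force: 0.6
```

Run:
```python
from h import *
t=get_image("top");p=state()["tcp_pos"];print(p,np.degrees(np.arctan2(p[1]+75.5,p[0]-577)))
cv2.imwrite("pics/top1.png",cv2.resize(t["img"][150:275,210:370,::-1],None,fx=4.8,fy=4.8,interpolation=cv2.INTER_CUBIC))
```

```text
[ 522.  -190.2   76.7] -115.61191811441657
```

View pics/top1.png

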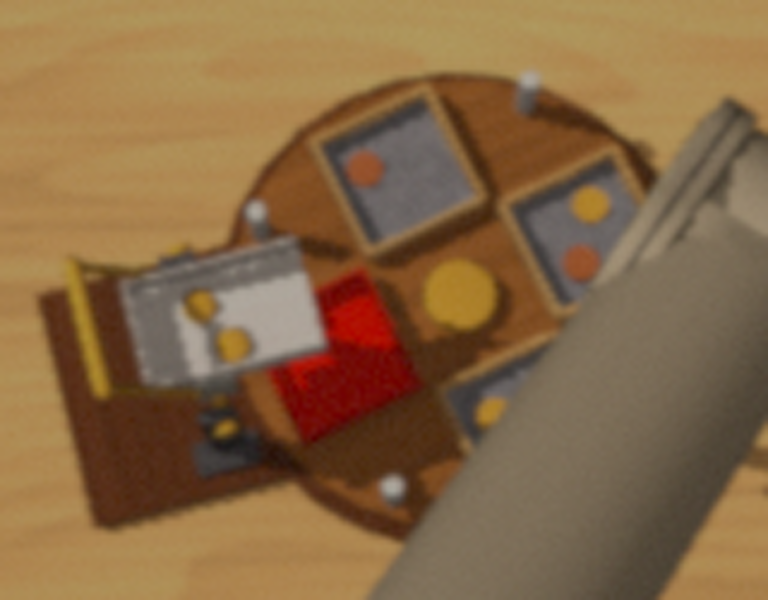

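The red tray is now half under the bin, with post tops at crop (257,210), (529,80) and (393,487).

Run:
```python
from h import *
t=get_image("top")
for a in[(257,210),(529,80),(393,487)]:
    q=plane(t,T(a),90)[:2]-[576.2,-75.5];print(np.degrees(np.arctan2(q[1],q[0])),np.linalg.norm(q))
```

```text
69.72089345275393 127.638924981706
-19.964194296326003 126.63937484739344
159.7624631904878 129.38130430669915
```

Call:
servo_tool --pt "-0.4 0.2 0" --pt "-0.39 0.21 0" --pt "-0.39 0.22 0" --pt "-0.37 0.24 0" --pt "-0.185 0.125 0" --pt "-0.185 0.125 0" --pt "-0.18 0.135 0" --pt "-0.18 0.135 0" --pt "0 0 0" --pt "0 0 0" --pt "0 0 0" --turn '[-0.035, -0.035, -0.035, -0.035, -0.0175, -0.0175, -0.0175, -0.0175, 0, 0, 0]' --fingers '[0.4, 0.4, 0.4, 0.4, 0.4, 0.4, 0.4, 0.4, 0.4, 0.4, 0.4]'

```text
clock: 8.35
tcp_pos: [498.0, -176.2, 74.2]
tcp_rot: [[0.612, 0.791, -0.0], [0.791, -0.612, 0.0], [-0.0, -0.0, -1.0]]
wrist_force: [0.1, 0.1, -0.0]
grip_width: 0.402
finger_force: 0.0
```

Run:
```python
from h import *
t=get_image("top");s=state();p=s["tcp_pos"];print(p,np.degrees(np.arctan2(p[1]+75.5,p[0]-577)),s["wrist_force"])
cv2.imwrite("pics/top2.png",cv2.resize(t["img"][150:275,210:370,::-1],None,fx=4.8,fy=4.8,interpolation=cv2.INTER_CUBIC))
```

```text
[ 498.  -176.2   74.2] -128.09235841109756 [-0.7  0.8 -0.1]
```

View pics/top2.png

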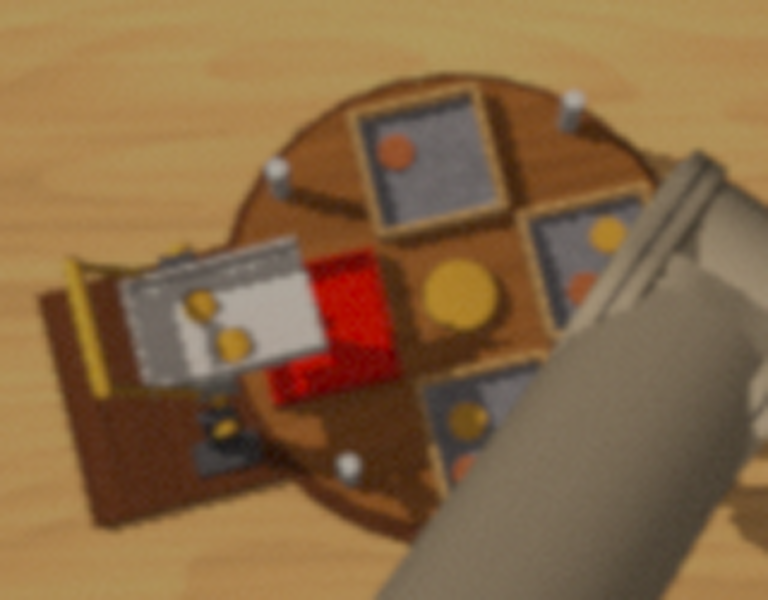

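Posts are at crop (277,168), (572,99) and (349,465), and the red tray lies under the bin mouth. I check the angle.

Run:
```python
from h import *
t=get_image("top")
for a in[(277,168),(572,99),(349,465)]:
    q=plane(t,T(a),90)[:2]-[576.2,-75.5];print(np.degrees(np.arctan2(q[1],q[0])),np.linalg.norm(q))
# bin front lip & rear ends (wall tops ~ z175), for yaw check
for a,z in [((297,238),160),((327,352),160),((73,262),225),((101,395),225)]:print(plane(t,T(a),z))
print(state()["tcp_pos"])
```

```text
57.15657341756053 127.90127947800117
-32.61743683521547 126.5629570450487
147.17595459210207 128.51483498773305
[586.8  19.4 160. ]
[521.9   4.3 160. ]
[562.1 136.5 225. ]
[490.6 122.1 225. ]
[ 498.1 -176.3   74.2]
```

The tray is at about 102.2° against the bin's 102.8°, which is roughly 1 mm off centre. I back off the post, rise, shut the fingers and go behind the bar.

Call:
servo_tool --pt "0.3 -0.22 0" --pt "0.3 -0.22 0" --pt "0.26 -0.2 0" --pt "0 0 1" --pt "0 0 3" --pt "0 0 3.5" --pt "0 0 3.5" --pt "0 0 3.5" --pt "0 0 3.5" --pt "0 0 3.5" --pt "0 0 3.5" --pt "0 0 0" --turn '[0.03, 0.03, 0.03, 0, 0, 0, 0, 0, 0, 0, 0, 0]' --fingers '[0.4, 0.4, 0.4, 0.4, 0.4, 0.4, 0.4, 0.4, 0.4, 0.4, 0, 0]'

```text
clock: 9.45
tcp_pos: [508.1, -184.2, 330.8]
tcp_rot: [[0.541, 0.841, 0.008], [0.841, -0.541, -0.001], [0.004, 0.007, -1.0]]
wrist_force: [0.2, -1.4, 0.1]
grip_width: 0.13
finger_force: 0.0
```

Call:
servo_tool --pt "0.1 3 0" --pt "0.1 3 0" --pt "0.1 3 0" --pt "0.1 3 0" --pt "0.1 3 0" --pt "0.1 3 0" --pt "0.1 3 0" --pt "0.1 3 0" --pt "0.1 3 0" --pt "0.1 3 0" --pt "0.1 3 0" --pt "0.1 2.2 0" --pt "0 0 0" --pt "0 0 0" --turn '[0.066, 0.066, 0.066, 0.066, 0.066, 0.066, 0.066, 0.066, 0.066, 0.066, 0.066, 0.066, 0, 0]' --fingers '[0, 0, 0, 0, 0, 0, 0, 0, 0, 0, 0, 0, 0, 0]'

```text
clock: 10.62
tcp_pos: [518.5, 171.1, 323.9]
tcp_rot: [[-0.224, 0.975, -0.0], [0.975, 0.224, -0.002], [-0.001, -0.001, -1.0]]
wrist_force: [0.7, -1.4, 0.2]
grip_width: -0.002
finger_force: 0.0
```

Run:
```python
from h import *
t=get_image("top");s=get_image("side")
def blob(d,lo,hi):
    h=cv2.cvtColor(d["img"],cv2.COLOR_RGB2HSV);m=cv2.inRange(h,lo,hi)
    n,l,st,ce=cv2.connectedComponentsWithStats(m);return [(ce[k],st[k,4]) for k in range(1,n) if st[k,4]>150]
p=state();print(p["tcp_pos"],p["tcp_rot"][:,:2] if hasattr(p["tcp_rot"],"shape") else p["tcp_rot"],p["grip_width"])
for a in[(277,168),(572,99)]:
    x,y=map(int,T(a));c=t["img"][y-5:y+7,x-5:x+7].min(2).astype(float)
    print("post patch argmax",np.array(np.unravel_index(c.argmax(),c.shape))[::-1]+[x-5,y-5],T(a))
a=cv2.resize(t["img"][130:290,190:390,::-1],None,fx=2,fy=2,interpolation=cv2.INTER_CUBIC)
b=cv2.resize(s["img"][110:310,200:380,::-1],None,fx=2,fy=2,interpolation=cv2.INTER_CUBIC)
o=np.zeros((400,760,3),np.uint8);o[:320,:400]=a;o[:400,400:]=b;cv2.imwrite("pics/m1.png",o)
```

```text
[519.  168.6 324.3] [[-0.2  1. ]
 [ 1.   0.2]
 [-0.  -0. ]] 0.0019863112836425397
post patch argmax [267 185] (267.3125, 184.60416666666669)
post patch argmax [329 170] (328.77083333333337, 170.22916666666666)
```

View pics/m1.png

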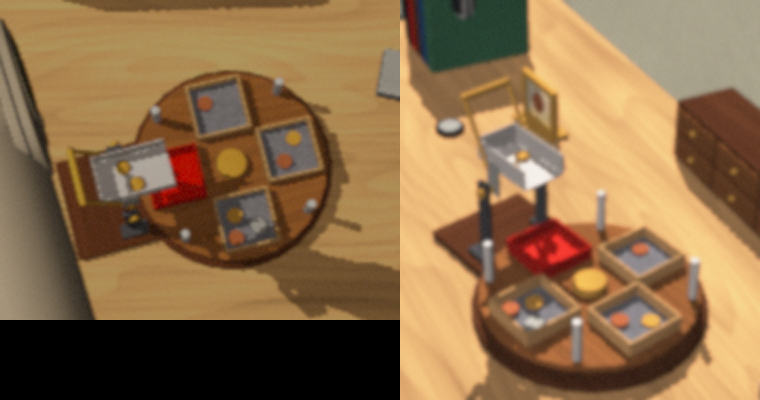

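The table stayed put; the tray is centred under the level bin and both buttons are still in it. The fingertip shows in the side picture at about full px (232,118), which gives me tips_ahead.

Run:
```python
from h import *
s=get_image("side");E=np.linalg.inv(np.array(s["extrinsics"]));p=np.array(state()["tcp_pos"])
for k in(0,10,20,30):
    c=E@np.r_[p-[0,0,k],1];print(k,s["fx"]*c[0]/c[2]+s["cx"],s["fy"]*c[1]/c[2]+s["cy"])
# lowest dark row around the fingertip
g=s["img"][100:128,222:244].max(2);print(g[:,4:18])
```

```text
0 230.77049816406472 113.61723449706336
10 231.00091053547763 117.29489289488941
20 231.22933068775666 120.9407530807392
30 231.45578434772727 124.55522568567118
[[25 31 26 27 26 28 30 32 25 29 22 26 33 42]
 [28 26 27 27 24 24 27 31 28 25 27 32 42 53]
 [21 25 25 26 26 25 27 30 29 28 29 35 50 57]
 [24 23 26 23 31 30 32 36 39 38 39 43 56 61]
 [24 26 23 30 35 42 45 49 54 55 49 49 54 61]
 [28 26 21 32 49 64 64 61 66 65 53 49 56 62]
 [34 25 27 39 61 75 76 69 68 67 55 53 55 63]
 [36 29 30 39 62 79 79 71 66 68 57 52 58 62]
 [38 28 27 38 59 77 80 68 66 66 59 50 56 65]
 [37 30 30 37 58 76 79 70 63 68 59 54 55 63]
 [38 29 30 33 57 74 81 70 66 67 60 52 57 59]
 [39 30 27 37 56 75 79 70 65 66 61 51 55 60]
 [38 30 30 37 50 73 81 72 64 66 57 51 57 61]
 [43 31 28 34 51 72 80 71 63 62 59 55 56 63]
 [48 33 27 31 50 73 80 74 66 66 64 60 60 65]
 [52 41 37 35 55 77 83 72 65 67 68 65 63 64]
 [58 57 53 50 63 80 86 74 66 65 69 68 65 68]
 [66 65 66 68 76 88 84 72 60 64 68 65 67 66]
 [63 67 69 74 82 87 81 69 62 62 63 65 65 64]
 [64 64 69 70 75 75 73 67 63 64 66 65 66 64]
 [64 64 64 66 68 67 66 67 63 62 66 65 63 65]
 [62 63 66 64 64 65 65 63 65 64 67 64 65 64]
 [62 62 63 65 63 65 62 66 65 64 64 66 65 65]
 [64 63 66 66 63 65 62 64 65 65 64 66 66 64]
 [66 64 64 66 61 62 66 64 66 66 67 68 67 67]
 [64 65 64 66 66 64 65 66 67 68 66 66 64 66]
 [65 64 65 64 65 64 68 67 64 67 65 67 65 67]
 [64 66 63 65 66 65 64 66 65 66 66 68 68 67]]
```

tips_ahead comes out at about 10 mm. I go down behind the bar to TCP z of about 214, then push.

Call:
servo_tool --pt "0 0 -2.2" --pt "0 0 -2.2" --pt "0 0 -2.2" --pt "0 0 -2.2" --pt "0 0 -2.2" --pt "0 0 0" --pt "0.11 -0.49 0" --pt "0.11 -0.49 0" --pt "0.11 -0.49 0" --pt "0.11 -0.49 0" --pt "0.11 -0.49 0" --pt "0.11 -0.49 0" --pt "0.11 -0.49 0" --turn '[0, 0, 0, 0, 0, 0, 0, 0, 0, 0, 0, 0, 0]' --fingers '[0, 0, 0, 0, 0, 0, 0, 0, 0, 0, 0, 0, 0]'

```text
clock: 11.85
tcp_pos: [526.8, 135.1, 214.9]
tcp_rot: [[-0.222, 0.975, 0.001], [0.975, 0.222, 0.001], [0.001, 0.001, -1.0]]
wrist_force: [-0.0, 1.8, 1.4]
grip_width: 0.003
finger_force: 1.1
```

Call:
servo_tool --pt "0.11 -0.49 0" --pt "0.11 -0.49 0" --pt "0.11 -0.49 0" --pt "0.11 -0.49 0" --pt "0.11 -0.49 0" --pt "0.11 -0.49 0" --pt "0.11 -0.49 0" --pt "0.11 -0.49 0" --pt "0.11 -0.49 0" --pt "0.11 -0.49 0" --pt "0.11 -0.49 -0.1" --pt "0.11 -0.49 -0.1" --pt "0.11 -0.49 -0.1" --pt "0.11 -0.49 -0.1" --pt "0.11 -0.49 -0.1" --pt "0.11 -0.49 -0.1" --pt "0 0 0" --turn '[0, 0, 0, 0, 0, 0, 0, 0, 0, 0, 0, 0, 0, 0, 0, 0, 0]' --fingers '[0, 0, 0, 0, 0, 0, 0, 0, 0, 0, 0, 0, 0, 0, 0, 0, 0]'

```text
clock: 13.27
tcp_pos: [544.1, 55.3, 208.0]
tcp_rot: [[-0.22, 0.976, -0.0], [0.976, 0.22, -0.001], [-0.0, -0.0, -1.0]]
wrist_force: [-0.3, 0.4, 0.8]
grip_width: -0.0
finger_force: 0.0
```

Call:
servo_tool --pt "0.11 -0.49 0" --pt "0.11 -0.49 0" --pt "0.11 -0.49 0" --pt "0.11 -0.49 0" --pt "0.11 -0.49 0" --pt "0.11 -0.49 0" --pt "0.11 -0.49 0" --pt "0 0 0" --pt "0 0 0" --pt "0 0 0" --turn '[0, 0, 0, 0, 0, 0, 0, 0, 0, 0]' --fingers '[0, 0, 0, 0, 0, 0, 0, 0, 0, 0]'

```text
clock: 14.1
tcp_pos: [551.9, 22.2, 208.5]
tcp_rot: [[-0.221, 0.975, 0.0], [0.975, 0.221, -0.0], [-0.0, 0.0, -1.0]]
wrist_force: [-0.1, -0.2, 0.3]
grip_width: -0.005
finger_force: 0.0
```

Run:
```python
from h import *
t=get_image("top");s=get_image("side");print(state()["wrist_force"],state()["tcp_pos"])
a=cv2.resize(t["img"][150:275,210:370,::-1],None,fx=2.3,fy=2.3,interpolation=cv2.INTER_CUBIC)
b=cv2.resize(s["img"][130:290,210:340,::-1],None,fx=3.3,fy=3.3,interpolation=cv2.INTER_CUBIC)
o=np.zeros((max(len(a),len(b)),a.shape[1]+b.shape[1],3),np.uint8);o[:len(a),:a.shape[1]]=a;o[:len(b),a.shape[1]:]=b;cv2.imwrite("pics/m2.png",o);print(o.shape)
```

```text
[ 0.4 -0.4  0.3] [551.8  22.5 208.4]
(528, 797, 3)
```

View pics/m2.png

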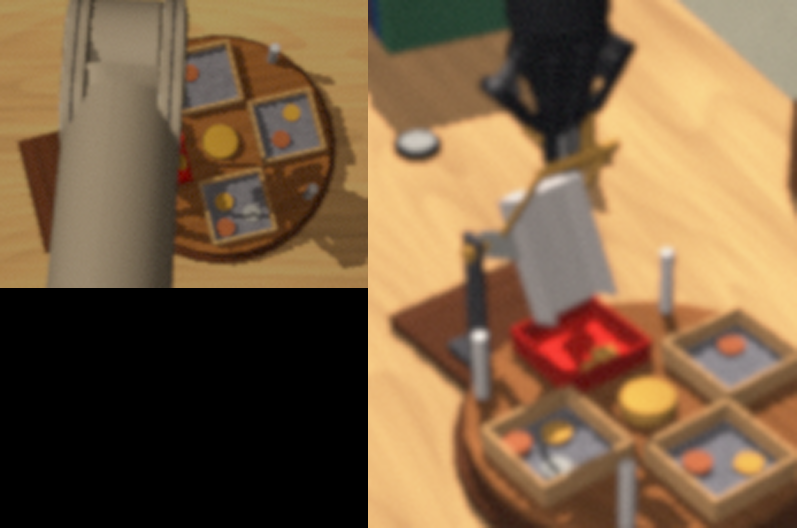

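The bin is on its stop and the side view shows gilt in the red tray near (600,358). I retreat clear and check.

Call:
servo_tool --pt "-0.22 0.98 0" --pt "-0.44 1.95 0" --pt "-0.44 1.95 0" --pt "0 0 3" --pt "0 0 3" --pt "0 0 3" --pt "-0.5 3 0" --pt "-0.5 3 0" --pt "-0.5 3 0" --pt "-0.5 3 0" --pt "-0.5 3 0" --pt "-0.5 3 0" --pt "-0.5 3 0" --pt "-0.5 3 0" --pt "0 0 0" --pt "0 0 0" --turn '[0, 0, 0, 0, 0, 0, 0, 0, 0, 0, 0, 0, 0, 0, 0, 0]' --fingers '[0, 0, 0, 0, 0, 0, 0, 0, 0, 0, 0, 0, 0, 0, 0, 0]'

```text
clock: 15.53
tcp_pos: [499.3, 313.9, 297.8]
tcp_rot: [[-0.225, 0.974, -0.0], [0.974, 0.225, -0.001], [-0.001, -0.001, -1.0]]
wrist_force: [0.7, -0.4, 0.1]
grip_width: 0.0
finger_force: 0.0
```

Run:
```python
from h import *
t=get_image("top");s=get_image("side");print(state()["tcp_pos"])
a=cv2.resize(t["img"][160:265,215:330,::-1],None,fx=3.4,fy=3.4,interpolation=cv2.INTER_CUBIC)
b=cv2.resize(s["img"][190:270,235:315,::-1],None,fx=5,fy=5,interpolation=cv2.INTER_CUBIC)
o=np.zeros((max(len(a),len(b)),a.shape[1]+b.shape[1],3),np.uint8);o[:len(a),:a.shape[1]]=a;o[:len(b),a.shape[1]:]=b;cv2.imwrite("pics/m3.png",o);print(a.shape)
```

```text
[500.7 310.8 298.3]
(357, 391, 3)
```

View pics/m3.png

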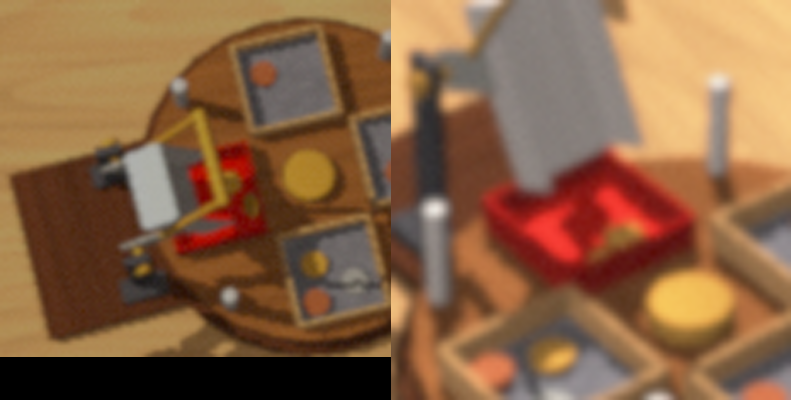

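The top view shows two gilt buttons in the red tray, at about (230,182) and (250,205). The posts have not moved and the arm is clear, so I hand in.

```bash
python3 -c "
from bench import *
print(sign_off())"
```

```text
the job is handed in; nothing more can be done
None
```

I turned the red tray to about 1 mm off centre under the bin and tipped the bin to its stop; the last pictures show both gilt buttons in the tray with the arm clear, and I handed the job in at about 16 s (no verdict was returned).

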